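# Tip a plaster mould out of its nest and lay it out to dry

## Robot

A 6-joint arm with a two-finger parallel gripper is mounted at the origin on the work surface. World frame = base frame: x ahead of the robot, y to its left, z up, the work surface at z = 0. Lengths are in m, angles in rad, forces in N, time in s.
With the tool pointing down it reaches from about 0.375 to 0.9 m from the base axis. Payload 3.1 kg.
Tool frame: the origin (TCP) lies between the finger pads; the fingertips stand robot.tip_extent ahead of it and the grasp point (between the pads) lies 3 mm ahead of it (robot.tip_extent is the distance from the TCP to the fingertips, in m); z points along the fingers, x is the direction in which the jaws open and shut, and the axes are right-handed (so a half turn about z gives the same grasp; the last joint's range is limited). The gripper opens to 87 mm and grips with 3 to 60 N. Pads are 19 mm wide; open, the fingers measure 117 mm over their backs; the gripper's body (75 mm by 190 mm) begins 51 mm behind the grasp point.
Start: joints at [1.065, 0.527, 1.433, -0, 1.181, -0.178], TCP at [0.201, 0.592, 0.21] pointing down, gripper open.
Joint ranges: [-3.08, 3.08], [-0.75, 2.2], [0.22, 2.44], [-1.43, 4.57], [0, 2.65], [-2.85, 2.85]. Speed limits (rad/s): [2.79, 2.79, 3.14, 3.14, 3.14, 3.14].

## Interface

Orientations are given as a unit quaternion [x, y, z, w].
In Python, from rig import robot, cams gives the robot as it stands.
- The arm moves only by the tool carry_out, never from a script. Its argument "steps" is a list of rows, each a list of 3 entries, a list of its own where there are three numbers: the shift along the world's x, y, z in cm, then the turn about the world's z in degrees, then the closure, from 0 (fully open) to 1 (shut). In form: [[[dx, dy, dz], spin, fingers], ...]. A call has 1 to 10 rows; each row shifts and turns the pose as measured when the row begins; what a row does not reach is not made up. A row lasts 1/10 s, in which the tool goes at most 50 mm and 8.59 degrees, less where a joint would pass 70% of its speed; a pose out of reach is approached as far as the arm can. A call with a gripper value outside its range is refused whole. The fingers move at their own pace and stop on an object; "squeeze" is the grip in N (left out, the last holds). Time passes only in rows, so rows that do not move let the fingers close. It gives the time, the measured TCP pose, the force and the opening at its end, in the units of the state.
- robot.get_obs(): the state, without advancing time (a new reading comes with each control period).
- cams.camera(name): name is "scene" or "top" or "wrist"; returns a dict with "pixels" (420x560x3 uint8, red, green, blue), "fx", "fy", "cx", "cy" (pixels), "k1" (the pictures are not rectified: a ray, as slopes to the right and down, at radius r is drawn at 1 + k1 r^2 times it, then the intrinsics apply), "eye" and "rotation" of the camera in the world. Camera axes: x right, y up, looking along -z (the intrinsics and any distortion apply to the point x, -y, -z); pixel columns grow to the right and rows downward; lengths in m; the calibration is good to about 2 mm. A picture is of the moment at which its call begins. There is no depth.
- robot.hand_in(): hands the job in, once; it reports no verdict.
The state is a dict: "time": time; "q": joint angles; "joint_velocities": joint speeds; "joint_torque": joint torques, N m; "position": TCP position; "tool_rot": TCP orientation; "ft_force": force on the tool from outside, world axes, zero at the start; "moment": the same for the moment, N m; "grip_width": finger opening in m.
Only numpy, scipy, OpenCV 4.12 (cv2) and the standard library are available. Lean on these libraries where they do the work, as an engineer would, in place of code of your own. Each camera call takes 0.05 s, during which the arm holds its last target. There are 200 camera calls.

## Task

The plaster mould block sits flush in its wooden nest, where fingers cannot get hold of it. Press down on the end of the block that has the wide slanted gap beside it until the block rocks over and stays tipped on its own, then take it by the raised end, lift it out and set it down gently, flat and face up, wholly on the slatted drying board. Leave the other things on the bench where they are.

Things in the scene. Friction and masses are not known exactly. Their poses are not given: they have to be found in the camera images.
- mould_mid (a point): Centre (half-way up) of the loose off-white plaster mould block: 150 mm long (x), 54 wide (y), 45 thick (z, up when face up), 0.3 to 0.45 kg, upright smooth sides, a low rosette (2 mm) on its top face. +x end: press end; -x end: lift end. It starts level in the nest, middle 4 mm to -x of the ridge, top 2 mm below the rim, gaps of 2 mm at the sides and lift end.
- mould_press_end (a point): Centre of the mould block's +x end face (press end), 75 mm from point mould_mid.
- mould_lift_end (a point): Centre of the mould block's -x end face (lift end), 75 mm from point mould_mid.
- nest: Fixed pale wooden box with a pocket for the block, 80 mm high, rim level all round. Origin on the table under the ridge across the pocket's floor; z up, x along the box towards the press end (same way as the block's x). Outside x = -95 to +118 mm, y = -45 to +45; pocket y = -29 to +29, from x = -81 to, at the rim, +95 mm. The block's ends lie at about x = -79 and +71 mm.
- nest_ridge (a point): Middle of the ridge in the pocket's floor, 33 mm above the table (hidden under the block). To -x the floor is level; to +x it slopes down 20 degrees to a slanted end wall square to the slope. Pressed lightly (under 3 N) on its top 50 to 60 mm to +x of the ridge, the block rocks about the ridge; after about 15 mm of press-end travel it falls onto the slope and stays, tilted 20 degrees.
- nest_gap (a point): Middle, at rim height (80 mm), of the 24 mm wide gap beside the press end, 85 mm to +x of the ridge. Once the block is tipped, the top edge of its lift end stands 22 mm above the rim, 58 mm to -x of the ridge; its top slopes down from there. Its sides (54 mm apart) can be pinched there, above the rim, 45 to 50 mm to -x of the ridge.
- board_top (a point): Centre of the top face of the fixed slatted wooden drying board, 220 mm (x) by 180 mm (y), top 22 mm above the table; z up. Slats run along y, gaps of 12 mm.
- cup: Bystander: white cup, 60 mm across, 65 mm high; origin under its centre.
- brush: Bystander: brush lying on the table, 140 mm long along x; origin under its middle.
- screwdriver: Bystander: wooden-handled screwdriver lying on the table, 190 mm long along x; origin under its middle.
- bottle: Bystander: blue bottle, 72 mm across, 120 mm high; origin under its centre.
- dish: Bystander: white round dish, 110 mm across, 45 mm high; origin under its centre.
- scraper: Bystander: flat steel scraper, 110 x 50 x 6 mm; origin under its centre.
Mind the look-alikes: they are no part of the job. Of the things that look like the part that bears mould_mid, the middle-sized one is meant.

How it is judged:
By the outcome, as a careful person would: the job done as asked, in the order asked, and still so for the second after the job is handed in, with the robot touching nothing.
It also fails if it takes over 61 s, if anything falls off the work surface, if the arm or the gripper's body presses on something with over 40 N, if the wrist force passes 120 N, or if a joint passes its speed limit or range.

## Working session

There is one attempt and no reset: what is moved stays moved. The work goes in short steps, Python scripts to look and compute and a tool call to move; the robot and the scene stay as the last step left them, time stands still between calls to the robot, and variables do not carry over. Pictures are saved under pics/ and viewed, about 8 in all and at most 12, crops included, and the job is handed in when it is done.

Besides the shell and the picture viewer there is one more tool, called after "Emit:" as name([rows], argument=value, ...), one row to a line, values as JSON. carry_out: Moves the arm, as the interface text tells. Its arguments: {"type":"object","properties":{"steps":{"type":"array"},"squeeze":{"type":"number"}},"required":["steps"]}

```bash
mkdir -p pics
cat > h.py <<'E'
import numpy as np, cv2, pickle
from rig import robot, cams
def shot(n,tag):
    c=cams.camera(n); pickle.dump(c,open(f'pics/{tag}.pkl','wb')); cv2.imwrite(f'pics/{tag}.png',c['pixels'][:,:,::-1]); return c
def load(tag): return pickle.load(open(f'pics/{tag}.pkl','rb'))
def ray(c,u,v):
    K=np.array([[c['fx'],0,c['cx']],[0,c['fy'],c['cy']],[0,0,1]])
    p=cv2.undistortPoints(np.array([[[u,v]]],float),K,np.array([c['k1'],0,0,0,0.]))[0,0]
    d=np.array(c['rotation'])@np.array([p[0],-p[1],-1]); return np.array(c['eye']),d/np.linalg.norm(d)
def atz(c,u,v,z):
    e,d=ray(c,u,v); return e+d*(z-e[2])/d[2]
def tri(*obs):
    A=np.zeros((3,3));b=np.zeros(3)
    for c,u,v in obs:
        e,d=ray(c,u,v);P=np.eye(3)-np.outer(d,d);A+=P;b+=P@e
    x=np.linalg.solve(A,b); return x,[round(float(np.linalg.norm(np.cross(x-ray(*o)[0],ray(*o)[1])))*1000,1) for o in obs]
def proj(c,X):
    p=np.array(c['rotation']).T@(np.array(X)-np.array(c['eye'])); x,y=p[0]/-p[2],-p[1]/-p[2]
    s=1+c['k1']*(x*x+y*y); return c['fx']*x*s+c['cx'],c['fy']*y*s+c['cy']
E
python3 - <<'E'
from h import *
a=shot('top','t0');b=shot('scene','s0')
for c in(a,b): print(np.round(c['eye'],3),c['k1'],c['fx'])
print(np.round(a['rotation'],2)); print(robot.tip_extent, robot.get_obs())
cv2.imwrite('pics/ts0.png',cv2.resize(np.hstack([a['pixels'],b['pixels']])[:,:,::-1],(800,300)))
E
```

```text
[0.308 0.088 1.318] -0.1479296755775229 460.0971892894019
[ 0.926 -0.411  0.782] -0.012098231573776248 383.68805225795006
[ 0.06 -0.07 -0.7   0.71]
0.022 {'time': 0.1, 'q': array([ 1.06549469e+00,  5.28372010e-01,  1.43378209e+00, -5.11307923e-06,
        1.18143409e+00, -1.78498048e-01]), 'joint_velocities': array([ 0.00038317, -0.00224849, -0.0034947 ,  0.00091419, -0.0010666 ,
        0.00013441]), 'joint_torque': array([-7.22428267e-04, -4.40985775e+01, -1.77149230e+01,  6.34684274e-02,
        5.34146593e-02, -2.25147909e-05]), 'position': array([0.20026406, 0.59130791, 0.20866775]), 'tool_rot': array([ 8.12715904e-01,  5.82659303e-01, -9.00226966e-04,  4.30280396e-04]), 'ft_force': array([0.36943017, 0.20342819, 0.24870602]), 'moment': array([0.0221423 , 0.05984674, 0.02936168]), 'grip_width': 0.08708773313076058}
```

View pics/t0.png

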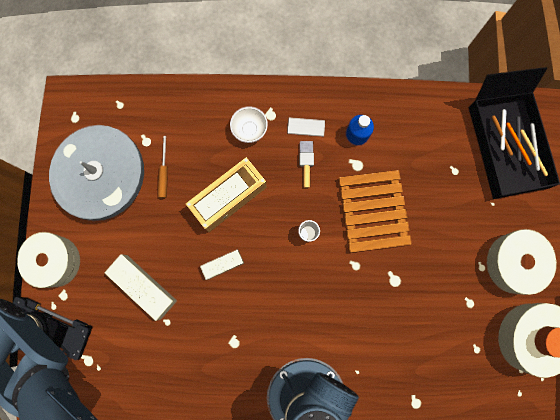

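View pics/s0.png

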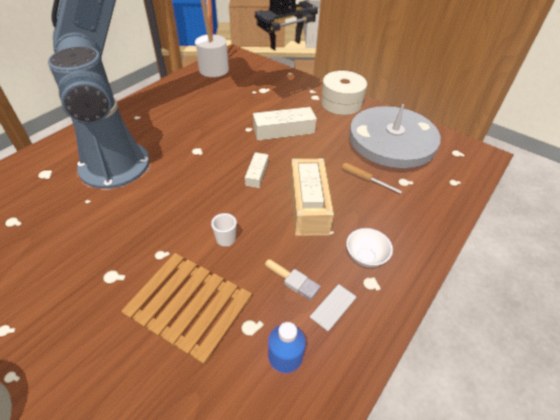

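The top view shows the nest at about (226,194) with the dark gap at its upper-right end (248,175), and the board at (375,211). The look-alike blocks lie at (140,287) and (221,264). I'll enlarge the nest and board in both views.

Run:
```python
from h import *
a=load('t0')['pixels'];b=load('s0')['pixels']
r=lambda im,x,y,w,h,s:cv2.resize(im[y:y+h,x:x+w,::-1],None,fx=s,fy=s,interpolation=cv2.INTER_CUBIC)
top=np.hstack([r(a,180,150,95,85,4),r(a,330,165,90,85,4)])
bot=np.hstack([r(b,280,145,65,100,2.6),r(b,110,240,150,125,2.08),])
cv2.imwrite('pics/c0.png',top); cv2.imwrite('pics/c1.png',np.hstack([r(b,280,150,65,95,6),r(b,115,245,140,114,2.5*2)[:, :410]]) if 0 else r(b,280,150,65,95,6))
```

```text
(no output)
```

View pics/c0.png

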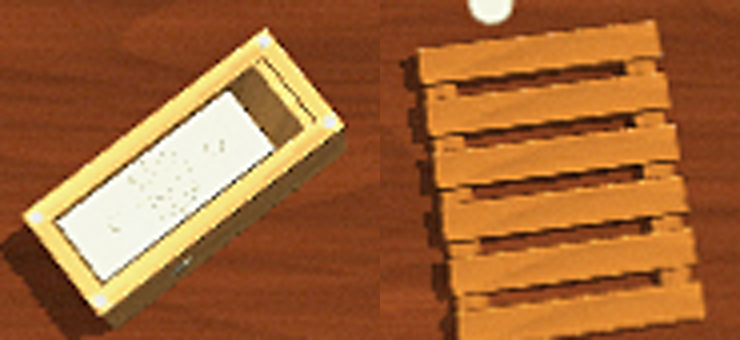

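View pics/c1.png

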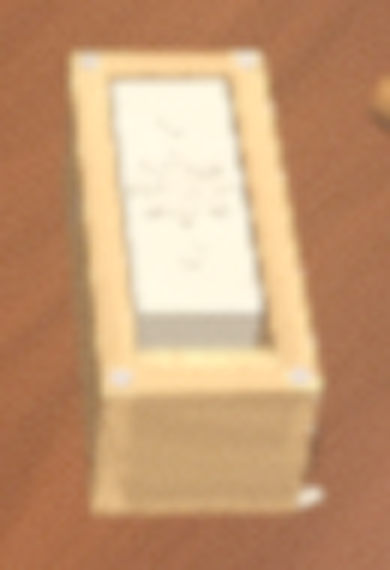

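Run:
```python
from h import *
T=load('t0');S=load('s0')
print(np.round(T['rotation'],3).tolist())
t=lambda x,y:(T,180+(x+.5)/4-.5,150+(y+.5)/4-.5)
s=lambda x,y:(S,280+(x+.5)/6-.5,150+(y+.5)/6-.5)
P={}
for n,a,b in [('liftA',(37,217),(89,61)),('liftB',(100,300),(89,61)),('liftA',(37,217),(248,60)),('liftB',(100,300),(248,60)),('prA',(264,41),(301,377)),('prB',(330,122),(121,377)),
  ('blkliftA',(56,220),(232,82)),('blkliftB',(105,282),(112,82)),('blkprA',(234,91),(262,308)),('blkprB',(275,149),(136,312))]:
    x,e=tri(t(*a),s(*b)); print(n,np.round(x,4),e)
print('rim z=.08')
C=np.array([atz(*t(*p),.08) for p in [(23,216),(103,313),(346,127),(268,29)]]);print(C.round(4))
pins=np.array([atz(*t(*p),.08) for p in [(37,217),(100,300),(330,122),(264,41)]]);print(pins.round(4))
blk=np.array([atz(*t(*p),.078) for p in [(56,220),(105,282),(275,149),(234,91)]]);print(blk.round(4))
for q in (C,pins,blk):
    d=(q[2]+q[3]-q[0]-q[1])/2; print('mid',q.mean(0).round(4),'yaw',np.degrees(np.arctan2(d[1],d[0])),np.linalg.norm(d),np.linalg.norm((q[0]+q[3]-q[1]-q[2])/2))
b=lambda x,y:(T,330+(x+.5)/4-.5,165+(y+.5)/4-.5)
bt=[(38,47),(280,21),(325,315),(80,338)]
B=np.array([atz(*b(*p),.022) for p in bt]);print(B.round(4),B.mean(0))
for i,d in ((0,B[1]-B[0]),(1,B[2]-B[1])): print(np.linalg.norm(d),np.degrees(np.arctan2(d[1],d[0])))
for X in B: print(proj(S,X))
```

```text
[0.06, -0.066, -0.698, 0.711]Traceback (most recent call last):
  File "<stdin>", line 9, in <module>
  File "h.py", line 15, in tri
    e,d=ray(c,u,v);P=np.eye(3)-np.outer(d,d);A+=P;b+=P@e
        ~~~^^^^^^^
  File "h.py", line 9, in ray
    d=np.array(c['rotation'])@np.array([p[0],-p[1],-1]); return np.array(c['eye']),d/np.linalg.norm(d)
      ~~~~~~~~~~~~~~~~~~~~~~~^~~~~~~~~~~~~~~~~~~~~~~~~~
ValueError: matmul: Input operand 1 has a mismatch in its core dimension 0, with gufunc signature (n?,k),(k,m?)->(n?,m?) (size 3 is different from 4)
```

Rotation is a quaternion, so I'll convert it.

```bash
sed -i "s/np.array(c\['rotation'\])/R.from_quat(c['rotation']).as_matrix()/; 1a from scipy.spatial.transform import Rotation as R" h.py
cat > m.py <<'E'
from h import *
T=load('t0');S=load('s0')
t=lambda x,y:(T,180+(x+.5)/4-.5,150+(y+.5)/4-.5)
s=lambda x,y:(S,280+(x+.5)/6-.5,150+(y+.5)/6-.5)
for n,a,b in [('liftA',(37,217),(248,60)),('liftB',(100,300),(89,61)),('prA',(264,41),(301,377)),('prB',(330,122),(121,377)),
  ('blkliftA',(56,220),(232,82)),('blkliftB',(105,282),(112,82)),('blkprA',(234,91),(262,308)),('blkprB',(275,149),(136,312))]:
    x,e=tri(t(*a),s(*b)); print(n,np.round(x,4),e)
C=np.array([atz(*t(*p),.08) for p in [(23,216),(103,313),(346,127),(268,29)]])
pins=np.array([atz(*t(*p),.08) for p in [(37,217),(100,300),(330,122),(264,41)]])
blk=np.array([atz(*t(*p),.078) for p in [(56,220),(105,282),(275,149),(234,91)]])
for q in (C,pins,blk):
    d=(q[2]+q[3]-q[0]-q[1])/2; print(q.round(4).tolist(),'mid',q.mean(0).round(4),'yaw',np.degrees(np.arctan2(d[1],d[0])),np.linalg.norm(d),np.linalg.norm((q[0]+q[3]-q[1]-q[2])/2))
b=lambda x,y:(T,330+(x+.5)/4-.5,165+(y+.5)/4-.5)
bt=[(38,47),(280,21),(325,315),(80,338)]
B=np.array([atz(*b(*p),.022) for p in bt]);print(B.round(4),B.mean(0))
for d in (B[1]-B[0],B[2]-B[1]): print(np.linalg.norm(d),np.degrees(np.arctan2(d[1],d[0])))
sb=[(124,307),(174,255),(250,297),(203,356)]
for X in B: print(np.round(proj(S,X)))
for p in [(309,231),(250,125),(360,130),(306,163),(306,127),(162,168)]: print(p,atz(T,*p,.0).round(3))
E
python3 m.py
```

```text
liftA [0.5271 0.3335 0.0825] [0.2, 0.2]
liftB [0.47   0.2867 0.0824] [0.8, 0.8]
prA [0.6543 0.1812 0.0806] [0.7, 0.7]
prB [0.5969 0.1337 0.0819] [0.7, 0.7]
blkliftA [0.5265 0.3215 0.0766] [0.4, 0.4]
blkliftB [0.4837 0.2852 0.0777] [0.0, 0.0]
blkprA [0.6193 0.202  0.0813] [1.2, 1.2]
blkprB [0.5782 0.1714 0.0774] [0.6, 0.6]
[[0.528, 0.3436, 0.08], [0.4621, 0.2852, 0.08], [0.5946, 0.1231, 0.08], [0.6637, 0.1792, 0.08]] mid [0.5621 0.2328 0.08  ] yaw -50.59758391807314 0.2113090055352849 0.08851970795334393
[[0.5274, 0.3339, 0.08], [0.471, 0.2877, 0.08], [0.5979, 0.1342, 0.08], [0.655, 0.1817, 0.08]] mid [0.5628 0.2344 0.08  ] yaw -50.213240222540435 0.19886280947867288 0.07361942264272094
[[0.526, 0.321, 0.078], [0.4837, 0.2851, 0.078], [0.5786, 0.1717, 0.078], [0.6192, 0.2015, 0.078]] mid [0.5519 0.2448 0.078 ] yaw -51.05597317601374 0.14969013437144646 0.05289517479502054
[[ 0.6272 -0.0868  0.022 ]
 [ 0.6511 -0.2664  0.022 ]
 [ 0.435  -0.2933  0.022 ]
 [ 0.4164 -0.1158  0.022 ]] [ 0.53244067 -0.19058836  0.022     ]
0.18115771962251895 -82.42889332865403
0.21777739663267867 -172.9107406181045
[252. 294.]
[203. 364.]
[122. 311.]
[178. 254.]
(309, 231) [ 0.469 -0.002  0.   ]
(250, 125) [0.787 0.178 0.   ]
(360, 130) [ 0.779 -0.155  0.   ]
(306, 163) [0.671 0.009 0.   ]
(306, 127) [0.784 0.009 0.   ]
(162, 168) [0.649 0.437 0.   ]
```

Nest: yaw −50.4°, ridge at about (0.555, 0.242), with the rim and block heights confirmed. Board: centre (0.532, −0.190), yaw 7.2°. Next I'm moving above the press point (0.590, 0.200) with the jaw axis at 39.6°.

Emit:
carry_out([
  [[4,-4,0],-3.2,1],
  [[4,-4,0],-3.2,1],
  [[4,-4,0],-3.2,1],
  [[4,-4,0],-3.2,1],
  [[4,-4,0],-3.2,1],
  [[4,-4,0],-3.2,1],
  [[4,-4,0],-3.2,1],
  [[4,-4,0],-3.2,1],
  [[4,-4,0],-3.2,1],
  [[3,-3,0],-3,1],
], squeeze=20)

```text
time: 1.1
position: [0.548, 0.2369, 0.2051]
tool_rot: [0.943, 0.333, -0.003, -0.001]
ft_force: [0.7, 2.2, -0.0]
grip_width: 0.0146
```

Emit:
carry_out([
  [[2.1,-1.8,-2],0.3,1],
  [[2.0,-1.8,-2],0.3,1],
  [[0,0,-2],0,1],
  [[0,0,-1],0,1],
  [[0,0,0],0,1],
  [[0,0,0],0,1],
])

```text
time: 1.7
position: [0.5957, 0.1926, 0.1316]
tool_rot: [0.943, 0.333, -0.002, -0.0]
ft_force: [0.4, -0.4, 0.6]
grip_width: 0.0004
```

Run:
```python
from h import *
o=robot.get_obs();print(o['position'],o['ft_force'],R.from_quat(o['tool_rot']).as_matrix()[:,0])
c=shot('wrist','w1');s=shot('scene','s1')
cv2.imwrite('pics/v1.png',np.hstack([cv2.resize(c['pixels'][:,:,::-1],(440,330)),cv2.resize(s['pixels'][120:270,250:400,::-1],(330,330))]))
```

```text
[0.59571489 0.19262847 0.13164203] [ 0.41556004 -0.36246778  0.57677424] [ 0.77796471  0.6282948  -0.00406724]
```

View pics/v1.png

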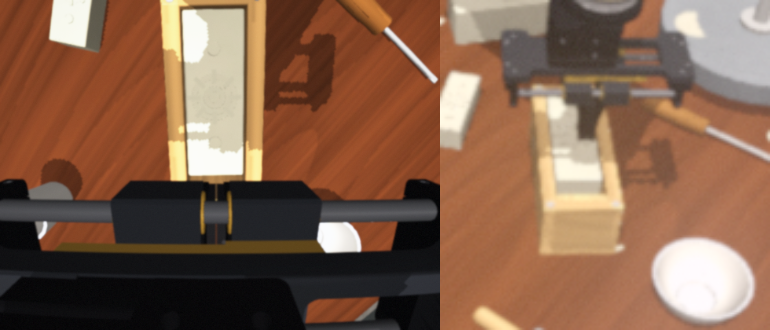

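The fingers are centred across the block, with the lift end at the top of the wrist picture. I'm about 9 mm too far along +x, so I'll correct that and descend.

Emit:
carry_out([
  [[-0.6,0.7,0],0.7,1],
  [[0,0,-1],0,1],
  [[0,0,-1],0,1],
  [[0,0,-0.4],0,1],
  [[0,0,0],0,1],
  [[0,0,0],0,1],
])

```text
time: 2.4
position: [0.5893, 0.2028, 0.1088]
tool_rot: [0.94, 0.341, 0.0, 0.0]
ft_force: [0.5, -0.5, -0.6]
grip_width: 0.0005
```

Emit:
carry_out([
  [[0.1,-0.1,-0.3],0,1],
  [[0,0,-0.3],0,1],
  [[0,0,-0.3],0,1],
  [[0,0,-0.3],0,1],
  [[0,0,-0.3],0,1],
  [[0,0,-0.3],0,1],
])

```text
time: 3.0
position: [0.5915, 0.2013, 0.09]
tool_rot: [0.94, 0.341, 0.001, 0.0]
ft_force: [0.3, 0.2, -0.2]
grip_width: -0.0002
```

Emit:
carry_out([
  [[0,0,-0.3],0,1],
  [[0,0,-0.3],0,1],
  [[0,0,-0.2],0,1],
  [[0,0,0],0,1],
  [[0,0,0],0,1],
])

```text
time: 3.5
position: [0.591, 0.2013, 0.0805]
tool_rot: [0.94, 0.341, 0.001, 0.0]
ft_force: [-0.1, 0.1, 0.2]
grip_width: 0.0005
```

Run:
```python
from h import *
o=robot.get_obs();print(o['position'],o['ft_force'])
c=shot('wrist','w2');s=shot('scene','s2')
cv2.imwrite('pics/v2.png',np.hstack([cv2.resize(c['pixels'][:,:,::-1],(440,330)),cv2.resize(s['pixels'][120:270,250:400,::-1],(330,330))]))
```

```text
[0.59104911 0.20127688 0.08051597] [-0.05839948  0.08418092  0.22832275]
```

View pics/v2.png

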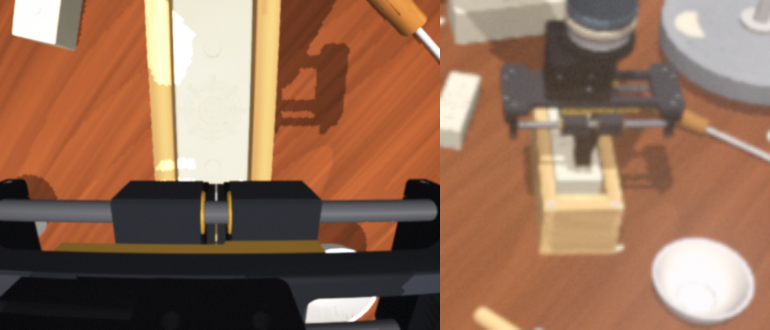

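The block has rocked over: the press end is sunk in the pocket and the force is near zero. I'll raise the tool, open it, and go over the lift end.

Emit:
carry_out([
  [[0,0,1],0,1],
  [[0,0,2],0,1],
  [[0,0,3],0,1],
  [[0,0,3],0,0],
  [[-2,2.3,0],0,0],
  [[-2.1,2.4,0],0,0],
  [[-1.5,1.7,0],0,0],
  [[-0.5,0.6,0],0,0],
  [[0,0,0],0,0],
  [[0,0,0],0,0],
])

```text
time: 4.6
position: [0.5317, 0.2726, 0.1827]
tool_rot: [0.94, 0.34, 0.007, 0.001]
ft_force: [-0.2, -0.1, -0.1]
grip_width: 0.049
```

Run:
```python
from h import *
o=robot.get_obs();print(o['position'],o['ft_force'],o['grip_width'])
c=shot('wrist','w3');s=shot('scene','s3');
X=np.array([.5549,.2422,0]);u=np.array([.637,-.7705,0]);n=np.array([.7705,.637,0])
for y in(-.027,.027): print(proj(c,X-.058*u+y*n+[0,0,.102]),proj(s,X-.058*u+y*n+[0,0,.102]))
cv2.imwrite('pics/v3.png',np.hstack([cv2.resize(c['pixels'][:,:,::-1],(440,330)),cv2.resize(s['pixels'][140:240,270:370,::-1],(330,330))]))
```

```text
[0.53174982 0.27259532 0.18268015] [-0.18337343 -0.11091984 -0.08674129] 0.04901635938812453
(np.float64(239.16769223397975), np.float64(182.77166051713067)) (np.float64(299.52075972141364), np.float64(161.3722512027325))
(np.float64(303.2756721860788), np.float64(182.83060272913062)) (np.float64(319.26893835831675), np.float64(161.26844608987108))
```

View pics/v3.png

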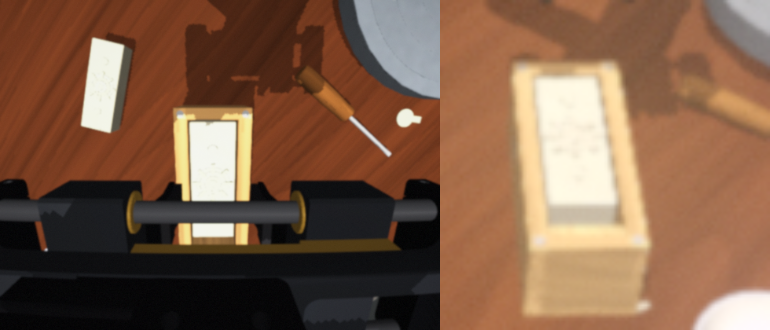

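The block doesn't look clearly tipped now. I'll check numerically by comparing the level and tipped projections with the image profiles.

Run:
```python
from h import *
X=np.array([.5549,.2422,0]);u=np.array([.637,-.7705,0]);n=np.array([.7705,.637,0])
def pt(x,z,y,th):  # block-level coords rel ridge top (z above .033)
    c,s=np.cos(th),np.sin(th); return X+u*(x*c+z*s)+n*y+[0,0,.033+z*c-x*s]
for w,sn in(('w2','s2'),('w3','s3')):
  W=load(w);S=load(sn)
  for th in(0,10,20):
    t=np.radians(th); print(w,th,[tuple(np.round(proj(c,pt(x,.045,y,t))).astype(int)) for c in(W,S) for x,y in((-.079,-.027),(-.079,.027),(.071,-.027),(.071,.027))])
  for nm,c in(('w',W),('s',S)):
    L=[proj(c,X+u*x+n*0+[0,0,.079]) for x in np.linspace(-.1,.12,45)]
    print(nm,[(int(v),int(c['pixels'][int(v),int(uu)].min())) for uu,v in L if 0<=v<420 and 0<=uu<560])
crop=lambda c,x,y,w,h:cv2.resize(c['pixels'][y:y+h,x:x+w,::-1],(390,390),interpolation=cv2.INTER_CUBIC)
cv2.imwrite('pics/v4.png',np.hstack([crop(load('w3'),205,130,130,190),crop(load('s2'),285,145,65,65)]))
```

```text
w2 0 [(np.int64(220), np.int64(-4)), (np.int64(323), np.int64(-4)), (np.int64(228), np.int64(263)), (np.int64(314), np.int64(263)), (np.int64(298), np.int64(163)), (np.int64(318), np.int64(163)), (np.int64(303), np.int64(202)), (np.int64(324), np.int64(202))]
w2 10 [(np.int64(216), np.int64(5)), (np.int64(327), np.int64(6)), (np.int64(231), np.int64(264)), (np.int64(311), np.int64(264)), (np.int64(299), np.int64(162)), (np.int64(318), np.int64(161)), (np.int64(302), np.int64(207)), (np.int64(323), np.int64(207))]
w2 20 [(np.int64(212), np.int64(22)), (np.int64(330), np.int64(23)), (np.int64(234), np.int64(261)), (np.int64(309), np.int64(261)), (np.int64(300), np.int64(161)), (np.int64(319), np.int64(161)), (np.int64(302), np.int64(212)), (np.int64(323), np.int64(212))]
w [(3, 215), (13, 216), (23, 218), (33, 221), (43, 221), (53, 223), (63, 222), (73, 205), (83, 224), (93, 226), (102, 218), (111, 220), (121, 224), (130, 219), (139, 220), (148, 219), (157, 219), (166, 218), (174, 219), (183, 221), (191, 226), (199, 226), (208, 226), (216, 226), (224, 224), (231, 220), (239, 22), (247,
[... 1807 characters left out ...]
 (288, 236), (293, 235), (297, 236), (301, 164), (305, 63), (310, 53), (314, 20), (318, 23), (322, 19), (326, 14), (330, 14), (334, 13), (338, 14), (342, 13)]
s [(157, 69), (159, 106), (160, 114), (161, 117), (162, 133), (163, 183), (164, 219), (166, 228), (167, 229), (168, 229), (169, 228), (170, 227), (172, 220), (173, 227), (174, 227), (175, 224), (177, 220), (178, 223), (179, 223), (180, 225), (182, 222), (183, 218), (184, 221), (186, 215), (187, 214), (188, 224), (190, 226), (191, 227), (192, 226), (194, 218), (195, 224), (196, 227), (198, 228), (199, 228), (201, 218), (202, 185), (204, 169), (205, 168), (206, 168), (208, 175), (209, 182), (211, 170), (212, 161), (214, 155), (215, 135)]
```

View pics/v4.png

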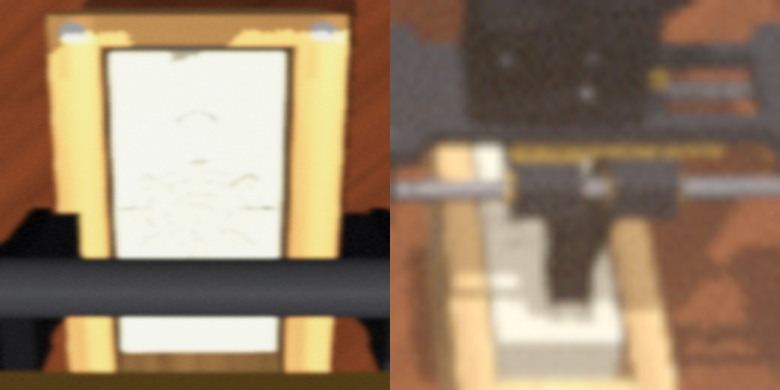

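Run:
```python
from h import *
S1=load('s1');S=load('s2')
for z in(.05,.0585,.068,.078,.088): print(z,np.round(proj(S,[.591,.2013,z]),1))
n=np.array([.7705,.637]);u=np.array([.637,-.7705])
p=np.array([.591,.2013])+u*.0095
for z in(.0585,.068,.078,.088): print('near face',z,np.round(proj(S,[*p,z]),1))
for c in (load('s1'),S):
  print([(v,c['pixels'][v,312].tolist(),c['pixels'][v,315].tolist()) for v in range(176,206,2)])
print(robot.get_obs()['position'])
```

```text
0.05 [312.3 204.5]
0.0585 [312.6 202.3]
0.068 [312.9 199.8]
0.078 [313.3 197.1]
0.088 [313.6 194.3]
near face 0.0585 [312.9 204.9]
near face 0.068 [313.3 202.4]
near face 0.078 [313.6 199.7]
near face 0.088 [314. 197.]
[(176, [141, 126, 109], [84, 67, 54]), (178, [135, 119, 102], [86, 70, 57]), (180, [157, 142, 122], [89, 70, 61]), (182, [159, 146, 127], [101, 84, 72]), (184, [188, 176, 157], [186, 174, 153]), (186, [202, 188, 168], [201, 189, 169]), (188, [205, 192, 171], [207, 194, 173]), (190, [203, 191, 170], [206, 193, 174]), (192, [208, 195, 174], [205, 194, 172]), (194, [239, 230, 209], [228, 218, 197]), (196, [255, 248, 227], [255, 248, 227]), (198, [255, 249, 229], [255, 249, 228]), (200, [255, 249, 228], [254, 248, 228]), (202, [215, 204, 185], [212, 203, 184]), (204, [200, 187, 167], [201, 187, 168])]
[(176, [96, 86, 81], [96, 86, 82]), (178, [90, 77, 70], [83, 70, 64]), (180, [89, 77, 70], [90, 79, 70]), (182, [85, 69, 61], [88, 72, 62]), (184, [88, 73, 61], [80, 67, 54]), (186, [87, 73, 58], [84, 68, 57]), (188, [91, 76, 61], [80, 66, 54]), (190, [84, 65, 51], [85, 68, 57]), (192, [91, 74, 63], [90, 73, 63]), (194, [105, 91, 78], [101, 86, 74]), (196, [183, 171, 151], [194, 180, 159]), (198, [228, 218, 199], [234, 226, 205]), (200, [254, 247, 227], [254, 247, 229]), (202, [214, 205, 184], [212, 200, 183]), (204, [200, 188, 167], [200, 188, 166])]
[0.53198199 0.27225549 0.18240223]
```

Run:
```python
from h import *
u=np.array([.637,-.7705])
for tag,xy,v in(('s1',(.5957,.1926),183),('s2',(.591,.2013),195.5)):
  for off in(-.008,0,.008):
    zs=np.linspace(.04,.16,241); vs=[proj(load(tag),[*(np.array(xy)+u*off),z])[1] for z in zs]
    print(tag,off,zs[np.argmin(abs(np.array(vs)-v))])
```

```text
s1 -0.008 0.1295
s1 0 0.137
s1 0.008 0.1445
s2 -0.008 0.07550000000000001
s2 0 0.0835
s2 0.008 0.092
```

The fingertips stood higher than TCP − 22 mm: the picture puts them roughly level with the TCP. The block was never touched, and it is level. I'll go back and press lower, watching the force.

Emit:
carry_out([
  [[2,-2.5,0],0,1],
  [[2,-2.5,0],0,1],
  [[1.6,-1.9,-2],0,1],
  [[0,0,-3],0,1],
  [[0,0,-2.5],0,1],
  [[0,0,-1],0,1],
  [[0,0,0],0,1],
  [[0,0,0],0,1],
], squeeze=20)

```text
time: 5.5
position: [0.5971, 0.1935, 0.0949]
tool_rot: [0.942, 0.336, 0.009, 0.002]
ft_force: [-0.7, -0.7, -0.5]
grip_width: 0.0084
```

Emit:
carry_out([
  [[-0.5,0.6,0],0.5,1],
  [[-0.1,0.1,-0.5],0,1],
  [[0,0,-0.4],0,1],
  [[0,0,-0.3],0,1],
  [[0,0,-0.3],0,1],
  [[0,0,-0.3],0,1],
  [[0,0,0],0,1],
])

```text
time: 6.2
position: [0.5925, 0.2028, 0.0798]
tool_rot: [0.94, 0.341, 0.013, 0.003]
ft_force: [-0.5, -0.1, 0.5]
grip_width: 0.0009
```

Emit:
carry_out([
  [[0,0,-0.3],0,1],
  [[0,0,-0.3],0,1],
  [[0,0,-0.3],0,1],
  [[0,0,-0.3],0,1],
])

```text
time: 6.6
position: [0.5931, 0.2027, 0.0672]
tool_rot: [0.94, 0.341, 0.013, 0.003]
ft_force: [-0.1, -1.2, 0.5]
grip_width: 0.0007
```

```bash
cat > chk.py <<'E'
from h import *
import sys
o=robot.get_obs();print(o['position'].round(4),o['ft_force'].round(2),o['moment'].round(3),o['tool_rot'].round(3),o['grip_width'])
c=shot('scene',sys.argv[1])
for col in(306,312,315,318,321): print(col,[int(c['pixels'][v,col].min()) for v in range(190,216)])
E
python3 chk.py s5
```

```text
[0.5931 0.2027 0.0672] [-0.14 -1.24  0.48] [-0.031  0.027 -0.01 ] [0.94  0.341 0.013 0.003] 0.0006644259014738247
306 [173, 182, 195, 193, 180, 183, 198, 209, 221, 229, 228, 216, 184, 166, 169, 166, 167, 170, 173, 176, 175, 164, 161, 161, 157, 137]
312 [66, 64, 61, 59, 58, 67, 71, 79, 112, 176, 219, 215, 183, 167, 166, 167, 166, 168, 176, 181, 181, 167, 161, 163, 154, 135]
315 [54, 60, 54, 63, 57, 59, 63, 68, 98, 171, 218, 220, 184, 166, 167, 167, 167, 168, 174, 179, 178, 169, 160, 160, 154, 131]
318 [55, 62, 71, 86, 95, 97, 113, 133, 150, 180, 213, 217, 187, 167, 164, 167, 166, 169, 173, 175, 172, 168, 160, 159, 152, 134]
321 [111, 139, 155, 161, 164, 169, 177, 197, 213, 225, 227, 220, 187, 167, 165, 164, 161, 163, 167, 171, 169, 163, 161, 160, 149, 124]
```

Emit:
carry_out([
  [[-0.1,0,-0.3],0,1],
  [[-0.1,0,-0.3],0,1],
  [[0,0,-0.3],0,1],
  [[0,0,-0.3],0,1],
])

```text
time: 7.05
position: [0.5915, 0.2024, 0.0543]
tool_rot: [0.94, 0.341, 0.014, 0.003]
ft_force: [0.4, 0.6, 0.7]
grip_width: 0.0006
```

```bash
python3 chk.py s6
```

```text
[0.5915 0.2024 0.0543] [0.44 0.58 0.72] [-0.091  0.025  0.025] [0.94  0.341 0.014 0.003] 0.0005519672895282581
306 [162, 173, 176, 178, 179, 181, 182, 178, 177, 179, 190, 203, 216, 232, 237, 238, 236, 228, 210, 186, 174, 165, 160, 159, 156, 136]
312 [53, 54, 51, 52, 50, 51, 50, 52, 55, 55, 61, 75, 124, 189, 226, 233, 234, 230, 213, 190, 179, 166, 161, 161, 156, 133]
315 [53, 55, 55, 54, 55, 56, 55, 57, 54, 59, 58, 78, 124, 192, 227, 235, 235, 230, 209, 189, 180, 168, 159, 160, 154, 129]
318 [50, 50, 59, 64, 91, 113, 136, 147, 155, 162, 185, 206, 214, 223, 232, 235, 234, 228, 208, 185, 176, 166, 161, 159, 153, 132]
321 [87, 114, 132, 139, 141, 148, 155, 162, 173, 176, 177, 190, 213, 225, 228, 228, 227, 223, 204, 181, 171, 163, 163, 159, 151, 127]
```

It's tipping now, at about 13° (the edge moved from v=202 to 208.5). A little further.

Emit:
carry_out([
  [[0,0,-0.2],0,1],
  [[0,0,-0.2],0,1],
  [[0,0,-0.2],0,1],
  [[0,0,0],0,1],
])

```text
time: 7.5
position: [0.5915, 0.2024, 0.0525]
tool_rot: [0.94, 0.341, 0.014, 0.004]
ft_force: [0.7, 0.1, -0.4]
grip_width: 0.0005
```

```bash
python3 chk.py s7
```

```text
[0.5915 0.2024 0.0525] [ 0.73  0.11 -0.43] [-0.006 -0.018  0.006] [0.94  0.341 0.014 0.004] 0.0004898760497010455
306 [148, 167, 174, 175, 178, 178, 182, 180, 179, 175, 178, 190, 212, 229, 235, 237, 236, 231, 210, 185, 174, 164, 163, 161, 157, 136]
312 [55, 49, 50, 46, 53, 50, 51, 49, 55, 52, 60, 63, 97, 165, 217, 233, 234, 228, 212, 191, 179, 168, 161, 161, 154, 133]
315 [53, 52, 54, 55, 55, 58, 54, 55, 48, 58, 57, 64, 98, 173, 220, 234, 234, 229, 210, 186, 178, 168, 160, 160, 151, 131]
318 [54, 42, 59, 68, 84, 105, 119, 139, 151, 163, 185, 205, 213, 220, 230, 234, 234, 228, 207, 185, 174, 166, 162, 160, 151, 131]
321 [82, 98, 117, 132, 140, 145, 153, 155, 162, 173, 178, 180, 196, 221, 227, 227, 227, 220, 203, 179, 169, 165, 162, 159, 152, 125]
```

Emit:
carry_out([
  [[0,0,-0.2],0,1],
  [[0,0,0.5],0,1],
  [[0,0,1],0,1],
  [[0,0,2],0,1],
  [[0,0,3],0,1],
  [[0,0,4],0,0.2],
  [[-1.5,1.8,0],0,0],
  [[-1.5,1.8,0],0,0],
  [[-1,1.2,0],0,0],
  [[0,0,0],0,0],
])

```text
time: 8.55
position: [0.5504, 0.2516, 0.1609]
tool_rot: [0.94, 0.34, 0.014, 0.003]
ft_force: [0.0, 0.4, -1.0]
grip_width: 0.0325
```

Run:
```python
from h import *
o=robot.get_obs();print(o['position'].round(4),o['ft_force'].round(2),o['tool_rot'].round(3),o['grip_width'])
W=shot('wrist','w8');S=shot('scene','s8')
X=np.array([.5549,.2422,0]);u=np.array([.637,-.7705,0]);n=np.array([.7705,.637,0])
def pt(x,z,y,th):
    c,s=np.cos(th),np.sin(th); return X+u*(x*c+z*s)+n*y+[0,0,.033+z*c-x*s]
for th in(0,20):
  print(th,[np.round(proj(c,pt(x,.045,y,np.radians(th)))) for c in(W,S) for x,y in((-.079,-.027),(-.079,.027),(.071,-.027),(.071,.027))])
crop=lambda c,x,y,w,h:cv2.resize(c['pixels'][y:y+h,x:x+w,::-1],(390,390),interpolation=cv2.INTER_CUBIC)
cv2.imwrite('pics/v8.png',np.hstack([crop(W,130,40,280,280),crop(S,275,140,78,78)]))
```

```text
[0.5504 0.2516 0.1609] [ 0.04  0.4  -1.04] [0.94  0.34  0.014 0.003] 0.032486589123156606
0 [array([235., 122.]), array([302., 122.]), array([240., 288.]), array([298., 287.]), array([298., 163.]), array([318., 163.]), array([303., 202.]), array([324., 202.])]
20 [array([233., 150.]), array([305., 150.]), array([243., 284.]), array([295., 283.]), array([300., 161.]), array([319., 161.]), array([302., 212.]), array([323., 212.])]
```

View pics/v8.png

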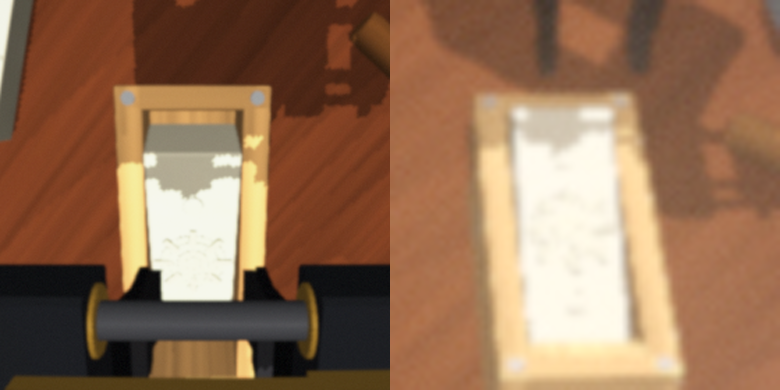

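Tipped: the wrist view shows the lift-end top edge at (234..303, 150), exactly the 20° prediction. Pressing also showed the real tips about 10 mm above the TCP reading. Now I'll go over the grip point (0.525, 0.278).

Emit:
carry_out([
  [[-1.0,1.1,0],0,0],
  [[-0.9,1.0,0],0,0],
  [[-0.3,0.3,0],0,0],
  [[0,0,0],0,0],
  [[0,0,0],0,0],
  [[0,0,-2],0,0],
  [[0,0,-1.5],0,0],
  [[0,0,0],0,0],
])

```text
time: 9.45
position: [0.5307, 0.2746, 0.1243]
tool_rot: [0.941, 0.339, 0.015, 0.004]
ft_force: [-0.8, -0.8, 0.4]
grip_width: 0.0865
```

Emit:
carry_out([
  [[-0.6,0.4,0],0.3,0],
  [[0,0,-1],0,0.2],
  [[0,0,-1],0,0.2],
  [[0,0,-1],0,0.2],
  [[0,0,-0.4],0,0.2],
  [[0,0,0],0,0.2],
])

```text
time: 10.05
position: [0.5256, 0.2789, 0.0891]
tool_rot: [0.94, 0.341, 0.017, 0.004]
ft_force: [-0.9, -0.1, 0.5]
grip_width: 0.0698
```

Run:
```python
from h import *
o=robot.get_obs();print(o['position'].round(4),o['ft_force'].round(2),o['tool_rot'].round(3),o['grip_width'])
S=shot('scene','s9');W=shot('wrist','w9')
crop=lambda c,x,y,w,h:cv2.resize(c['pixels'][y:y+h,x:x+w,::-1],(390,390),interpolation=cv2.INTER_CUBIC)
cv2.imwrite('pics/v9.png',np.hstack([crop(W,130,100,280,200),crop(S,275,130,78,78)]))
```

```text
[0.5256 0.2789 0.0891] [-0.88 -0.14  0.49] [0.94  0.341 0.017 0.004] 0.06982736816057769
```

View pics/v9.png

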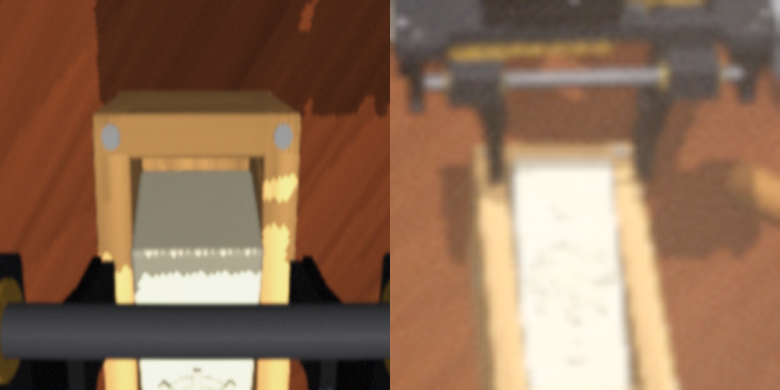

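Run:
```python
from h import *
S=load('s9');u=np.array([.637,-.7705]);n=np.array([.7705,.637]);t=np.array([.5256,.2789])
for y in(-.0425,.0425):
  for z in(.07,.08,.09,.1,.11): print(y,z,np.round(proj(S,[*(t+n*y+u*.0095),z]),1))
for col in(294,295,296,297,325,327,328): print(col,[int(S['pixels'][v,col].min()) for v in range(154,176)])
```

```text
-0.0425 0.07 [294.  175.2]
-0.0425 0.08 [294.2 172.5]
-0.0425 0.09 [294.4 169.8]
-0.0425 0.1 [294.6 167. ]
-0.0425 0.11 [294.8 164.1]
0.0425 0.07 [324.8 175. ]
0.0425 0.08 [325.2 172.3]
0.0425 0.09 [325.6 169.6]
0.0425 0.1 [326.  166.8]
0.0425 0.11 [326.5 164. ]
294 [55, 60, 55, 62, 64, 78, 86, 84, 88, 91, 92, 91, 96, 109, 120, 133, 152, 162, 159, 161, 160, 159]
295 [54, 52, 61, 59, 59, 59, 61, 68, 65, 65, 65, 73, 82, 103, 120, 131, 145, 161, 164, 163, 165, 165]
296 [60, 57, 58, 53, 61, 65, 64, 64, 61, 63, 64, 74, 86, 107, 121, 127, 139, 161, 165, 165, 167, 165]
297 [62, 59, 60, 68, 69, 77, 80, 82, 75, 74, 76, 85, 95, 112, 120, 125, 139, 158, 164, 167, 169, 168]
325 [68, 68, 63, 68, 69, 72, 71, 71, 69, 70, 70, 76, 86, 102, 114, 110, 115, 130, 141, 150, 157, 162]
327 [61, 63, 60, 63, 62, 67, 69, 71, 65, 71, 67, 65, 65, 71, 70, 75, 79, 78, 84, 84, 90, 88]
328 [60, 64, 61, 67, 71, 66, 69, 70, 69, 67, 70, 67, 68, 72, 70, 71, 76, 78, 78, 73, 73, 75]
```

The tips are at z≈0.100 while the TCP reads 0.089, the same +11 mm offset. I'll lower to TCP ≈0.074 and then close.

Emit:
carry_out([
  [[0,0,-0.6],0,0.2],
  [[0,0,-0.5],0,0.2],
  [[0,0,-0.3],0,0.2],
  [[0,0,0],0,0.2],
])

```text
time: 10.55
position: [0.5268, 0.2792, 0.0754]
tool_rot: [0.94, 0.341, 0.018, 0.004]
ft_force: [0.1, 0.4, 0.6]
grip_width: 0.0697
```

Emit:
carry_out([
  [[0,0,-0.3],0,0.2],
  [[0,0,0],0,0.5],
  [[0,0,0],0,1],
  [[0,0,0],0,1],
  [[0,0,0],0,1],
  [[0,0,0],0,1],
  [[0,0,0],0,1],
], squeeze=35)

```text
time: 11.25
position: [0.5262, 0.2788, 0.0722]
tool_rot: [0.94, 0.341, 0.018, 0.004]
ft_force: [0.1, -0.4, -0.7]
grip_width: 0.0533
```

Gripped at 53 mm. Lifting gently.

Emit:
carry_out([
  [[0,0,0.5],0,1],
  [[0,0,0.5],0,1],
  [[0,0,0.7],0,1],
  [[0,0,0.8],0,1],
  [[0,0,1],0,1],
  [[0,0,1],0,1],
])

```text
time: 11.85
position: [0.524, 0.2788, 0.1177]
tool_rot: [0.94, 0.341, 0.015, 0.003]
ft_force: [0.1, 0.3, -4.9]
grip_width: 0.0536
```

Run:
```python
from h import *
o=robot.get_obs();print(o['position'].round(4),o['ft_force'].round(2),o['moment'].round(3),o['tool_rot'].round(3),o['grip_width'])
S=shot('scene','s10')
# block lower/near edge: print white extent along columns
for col in(308,312,316): print(col,[int(S['pixels'][v,col].min()) for v in range(140,226,2)])
```

```text
[0.524  0.2788 0.1177] [ 0.13  0.34 -4.95] [0.233 0.028 0.04 ] [0.94  0.341 0.015 0.003] 0.053596952107935206
308 [82, 84, 82, 82, 201, 200, 203, 237, 236, 236, 235, 238, 238, 237, 234, 232, 229, 234, 233, 231, 229, 236, 236, 236, 236, 237, 237, 237, 237, 238, 217, 123, 119, 126, 161, 175, 162, 158, 121, 116, 114, 113, 119]
312 [78, 78, 81, 93, 203, 195, 202, 236, 235, 235, 235, 238, 236, 231, 225, 233, 232, 229, 233, 233, 225, 221, 236, 236, 235, 228, 235, 236, 236, 236, 213, 123, 122, 125, 166, 179, 161, 158, 120, 118, 117, 112, 118]
316 [71, 74, 70, 79, 192, 196, 202, 237, 237, 236, 236, 237, 237, 229, 229, 233, 233, 230, 230, 229, 235, 237, 237, 237, 236, 235, 236, 237, 237, 235, 213, 126, 120, 123, 162, 179, 163, 154, 120, 117, 119, 112, 116]
```

Emit:
carry_out([
  [[0,0,1.5],0,1],
  [[0,0,2],0,1],
  [[0,0,2],0,1],
  [[0,0,2],0,1],
  [[0,0,2],0,1],
  [[0,0,2],0,1],
  [[0,0,1],0,1],
  [[0,0,0],0,1],
])

```text
time: 12.7
position: [0.5205, 0.2775, 0.252]
tool_rot: [0.94, 0.34, 0.014, 0.004]
ft_force: [0.2, 0.7, -4.0]
grip_width: 0.0537
```

Run:
```python
from h import *
o=robot.get_obs();print(o['position'].round(4),o['ft_force'].round(2),o['moment'].round(3),o['tool_rot'].round(3),o['grip_width'],o['q'].round(2))
S=shot('scene','s11');T=shot('top','t11')
crop=lambda c,x,y,w,h:cv2.resize(c['pixels'][y:y+h,x:x+w,::-1],(390,390),interpolation=cv2.INTER_CUBIC)
cv2.imwrite('pics/v11.png',np.hstack([crop(T,170,120,130,130),crop(S,265,70,150,150)]))
```

```text
[0.5205 0.2775 0.252 ] [ 0.15  0.74 -4.04] [0.119 0.162 0.01 ] [0.94  0.34  0.014 0.004] 0.05373717273444478 [ 0.3   0.42  1.49 -0.01  1.2  -0.39]
```

View pics/v11.png

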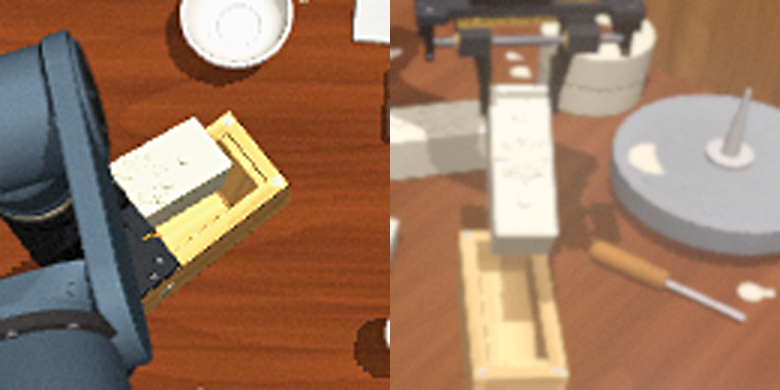

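The block is out and held at the raised end. I'll measure its tilt from the press-end top corners, (234.5,159.2)/(246.8,174.2) in top and (328,160.3)/(304.4,162.2) in scene.

Run:
```python
from h import *
T=load('t11');S=load('s11')
A,e=tri((T,234.5,159.2),(S,328,160.3));B,f=tri((T,246.8,174.2),(S,304.4,162.2));print(A,e,B,f)
m=(A+B)/2
C,e=None,None
# lift end top corners in scene (489,88)/(549,86) px crop -> edge z unknown: search tilt
u=np.array([.637,-.7705,0])
for th in range(8,40,4):
  t=np.radians(th); L=m-.15*(u*np.cos(t)-np.array([0,0,np.sin(t)])); print(th,np.round(proj(S,L),1),L.round(3))
print('obs',265+(519-390)/2.6,70+97/2.6)
```

```text
[0.6178071  0.19892754 0.21673747] [0.1, 0.1] [0.57900516 0.16566461 0.21293377] [2.7, 2.7]
8 [311.5 115.9] [0.504 0.297 0.236]
12 [311.9 112.7] [0.505 0.295 0.246]
16 [312.4 109.7] [0.507 0.293 0.256]
20 [312.9 106.9] [0.509 0.291 0.266]
24 [313.4 104.3] [0.511 0.288 0.276]
28 [313.9 101.9] [0.514 0.284 0.285]
32 [314.5  99.7] [0.517 0.28  0.294]
36 [315.1  97.8] [0.521 0.276 0.303]
obs 314.61538461538464 107.3076923076923
```

Tilt ≈20°, held. The press edge should land on the middle of a slat, not in a gap, so I'm aiming for mid at board x = +17 mm: touchdown TCP (0.511, −0.193, ~0.085), finishing at (0.490, −0.196, ~0.042), with a turn of +57.6°.

Emit:
carry_out([
  [[0,-2,0],3,1],
  [[0,-3,0],5,1],
  [[0,-4,0],6,1],
  [[0,-4,0],6,1],
  [[0,-4,0],6,1],
  [[0,-4,0],6,1],
  [[0,-4,0],6,1],
  [[0,-4,0],6,1],
  [[0,-4,0],6,1],
  [[0,-3,0],5,1],
])

```text
time: 13.8
position: [0.5069, -0.0916, 0.2354]
tool_rot: [0.659, 0.752, -0.001, -0.009]
ft_force: [0.7, -0.6, -4.6]
grip_width: 0.0536
```

Emit:
carry_out([
  [[0.2,-2.5,0],0,1],
  [[0.1,-3,0],0,1],
  [[0.1,-2,-1],0,1],
  [[0,-1,-2],0,1],
  [[0,0,-2],0,1],
  [[0,0,-2],0,1],
  [[0,0,-1.5],0,1],
  [[0,0,0],0,1],
  [[0,0,0],0,1],
])

```text
time: 14.7
position: [0.5027, -0.1859, 0.1362]
tool_rot: [0.66, 0.751, -0.007, -0.019]
ft_force: [-0.6, 0.2, -3.9]
grip_width: 0.0537
```

Run:
```python
from h import *
o=robot.get_obs();p=o['position'];q=R.from_quat(o['tool_rot']).as_matrix();print(p.round(4),o['ft_force'].round(2),o['moment'].round(3),np.degrees(np.arctan2(q[1,0],q[0,0])),q[:,2].round(3),o['grip_width'])
c=shot('scene','s12');T=shot('top','t12')
```

```text
[ 0.5027 -0.1859  0.1362] [-0.56  0.17 -3.91] [-0.053  0.11  -0.031] 97.30585373779195 [-0.037  0.014 -0.999] 0.05374690942648245
```

Emit:
carry_out([
  [[0.8,-0.5,-1],0,1],
  [[0.3,-0.2,-1],0,1],
  [[0,0,-1],0,1],
  [[0,0,-0.5],0,1],
  [[0,0,0],0,1],
  [[0,0,0],0,1],
])

```text
time: 15.4
position: [0.5174, -0.1948, 0.101]
tool_rot: [0.66, 0.751, -0.006, -0.015]
ft_force: [-0.9, -0.8, -2.5]
grip_width: 0.0535
```

Emit:
carry_out([
  [[-0.4,0.1,-0.4],0,1],
  [[0,0,-0.3],0,1],
  [[0,0,-0.3],0,1],
  [[0,0,0],0,1],
])

```text
time: 15.8
position: [0.5122, -0.1956, 0.0939]
tool_rot: [0.66, 0.751, -0.008, -0.013]
ft_force: [0.6, 1.8, -1.0]
grip_width: 0.0536
```

Emit:
carry_out([
  [[-0.2,0,-0.4],0,1],
  [[-0.25,0,-0.4],0,1],
  [[-0.25,0,-0.4],0,1],
  [[0,0,0],0,1],
], squeeze=15)

```text
time: 16.2
position: [0.5038, -0.1964, 0.0819]
tool_rot: [0.66, 0.751, -0.008, -0.013]
ft_force: [-1.7, -1.7, -0.3]
grip_width: 0.0535
```

Emit:
carry_out([
  [[-0.25,0,-0.4],0,1],
  [[-0.2,0,-0.4],0,1],
  [[-0.2,0,-0.4],0,1],
  [[-0.2,0,-0.4],0,1],
  [[0,0,0],0,1],
])

```text
time: 16.7
position: [0.4951, -0.1967, 0.0639]
tool_rot: [0.66, 0.751, -0.008, -0.012]
ft_force: [-1.7, -1.3, -0.6]
grip_width: 0.0538
```

Run:
```python
from h import *
o=robot.get_obs();print(o['position'].round(4),o['ft_force'].round(2),o['moment'].round(3),o['grip_width'])
c=shot('scene','s13');a=load('s12')
T=shot('top','t13')
cr=lambda c,x,y,w,h:cv2.resize(c['pixels'][y:y+h,x:x+w,::-1],(390,390),interpolation=cv2.INTER_CUBIC)
cv2.imwrite('pics/v13.png',np.hstack([cr(T,320,150,110,110),cr(c,110,215,150,150)]))
```

```text
[ 0.4951 -0.1967  0.0639] [-1.74 -1.27 -0.61] [-0.367  0.195 -0.165] 0.053793388367883645
```

Emit:
carry_out([
  [[-0.2,0,-0.4],0,1],
  [[-0.15,0,-0.4],0,1],
  [[-0.15,0,-0.4],0,1],
  [[-0.1,0,-0.3],0,1],
  [[0,0,0],0,1],
])

```text
time: 17.3
position: [0.4896, -0.1969, 0.0484]
tool_rot: [0.66, 0.751, -0.008, -0.011]
ft_force: [-1.1, -2.1, -0.4]
grip_width: 0.0539
```

```bash
cat > wt.py <<'E'
from h import *
import sys
o=robot.get_obs();print(o['position'].round(4),o['ft_force'].round(2),o['moment'].round(3),o['grip_width'])
T=shot('top','t'+sys.argv[1]);S=shot('scene','s'+sys.argv[1])
for n,c,(x,y,w,h) in(('top',T,(325,155,100,105)),('scene',S,(100,235,165,130))):
    im=c['pixels'][y:y+h,x:x+w].astype(int); m=((im.min(2)>150)&(im.max(2)-im.min(2)<60)).astype(np.uint8)
    k,l,st,_=cv2.connectedComponentsWithStats(m); i=1+np.argmax(st[1:,4]); pts=cv2.findContours((l==i).astype(np.uint8),0,2)[0][0]+[x,y]
    r=cv2.boxPoints(cv2.minAreaRect(pts)); print(n,st[i,4],r.round(1).tolist())
    if n=='top': print(np.array([atz(c,*p,.067) for p in r]).round(4).tolist())
E
python3 wt.py 14
```

```text
[ 0.4896 -0.1969  0.0484] [-1.11 -2.08 -0.39] [-0.318  0.149 -0.204] 0.05390519305089583Traceback (most recent call last):
  File "wt.py", line 7, in <module>
    k,l,st,_=cv2.connectedComponentsWithStats(m); i=1+np.argmax(st[1:,4]); pts=cv2.findContours((l==i).astype(np.uint8),0,2)[0][0]+[x,y]
                                                      ~~~~~~~~~^^^^^^^^^^
    return _wrapfunc(a, 'argmax', axis=axis, out=out, **kwds)
    return bound(*args, **kwds)
ValueError: attempt to get argmax of an empty sequence
```

Emit:
carry_out([
  [[-0.1,0,-0.3],0,1],
  [[0,0,-0.3],0,1],
  [[0,0,0],0,1],
])

```text
time: 17.7
position: [0.4887, -0.1968, 0.0426]
tool_rot: [0.66, 0.751, -0.008, -0.011]
ft_force: [-1.2, -0.9, -0.7]
grip_width: 0.0538
```

Emit:
carry_out([
  [[0,0,-0.3],0,1],
  [[0,0,0],0,1],
])

```text
time: 17.9
position: [0.489, -0.1962, 0.0412]
tool_rot: [0.66, 0.751, -0.007, -0.011]
ft_force: [-0.5, -0.6, -2.2]
grip_width: 0.0536
```

Run:
```python
from h import *
o=robot.get_obs();print(o['position'].round(4),o['ft_force'].round(2),o['moment'].round(3))
c=shot('scene','s15');T=shot('top','t15')
cr=lambda c,x,y,w,h:cv2.resize(c['pixels'][y:y+h,x:x+w,::-1],(390,390),interpolation=cv2.INTER_CUBIC)
cv2.imwrite('pics/v15.png',np.hstack([cr(T,320,150,110,110),cr(c,110,215,150,150)]))
```

```text
[ 0.489  -0.1962  0.0412] [-0.51 -0.65 -2.18] [-0.178  0.081 -0.184]
```

Emit:
carry_out([
  [[0,0,-0.3],0,1],
  [[0,0,0],0,1],
])

```text
time: 18.2
position: [0.4896, -0.1961, 0.0398]
tool_rot: [0.66, 0.751, -0.007, -0.011]
ft_force: [-0.5, -0.9, -3.0]
grip_width: 0.054
```

Emit:
carry_out([
  [[0,0,-0.3],0,1],
  [[0,0,0],0,1],
])

```text
time: 18.4
position: [0.4902, -0.1962, 0.0384]
tool_rot: [0.66, 0.751, -0.007, -0.01]
ft_force: [-1.1, -0.5, -2.3]
grip_width: 0.0539
```

Run:
```python
from h import *
S=shot('scene','s16')
a=np.radians(7.3);u=np.array([np.cos(a),np.sin(a),0]);n=np.array([-u[1],u[0],0])
G=np.array([.4902,-.1962,0])
for th in(0,5,10):
  t=np.radians(th);out=[]
  E=G+u*.1347+[0,0,.022] # press bottom edge
  for x,z in((0,0),(0,.045),(-.15,0),(-.15,.045)):
    for y in(-.027,.027): out.append(np.round(proj(S,E+u*(x*np.cos(t)+z*np.sin(t))+n*y+[0,0,z*np.cos(t)-x*np.sin(t)]),0).astype(int).tolist())
  print(th,out)
x,y,w,h=100,225,170,140
im=S['pixels'][y:y+h,x:x+w].astype(int); m=((im.min(2)>95)&(im.max(2)-im.min(2)<50)).astype(np.uint8)
k,l,st,_=cv2.connectedComponentsWithStats(m); i=1+np.argmax(st[1:,4]); m=l==i
for r in range(0,h,4):
  c=np.where(m[r])[0]
  if len(c): print(r+y,c.min()+x,c.max()+x,end=' | ')
```

```text
0 [[215, 334], [230, 313], [213, 324], [229, 303], [160, 300], [176, 282], [156, 289], [173, 271]]
5 [[215, 334], [230, 313], [215, 325], [230, 304], [159, 297], [175, 279], [156, 287], [173, 268]]
10 [[215, 334], [230, 313], [216, 326], [232, 305], [158, 294], [175, 276], [157, 285], [174, 266]]
261 184 185 | 265 179 183 | 269 177 178 | 273 171 177 | 277 167 184 | 281 163 190 | 285 168 197 | 289 168 204 | 293 165 211 | 297 166 217 | 301 165 224 | 305 170 228 | 309 176 228 | 313 184 227 | 317 190 224 | 321 196 221 | 325 203 218 | 329 207 215 |
```

The image outline matches the level prediction (upper edge at v=285→197, v=297→217), so the block is level. I'll release it.

Emit:
carry_out([
  [[0,0,0],0,0.45],
  [[0,0,0],0,0.3],
  [[0,0,0],0,0.2],
  [[0,0,0],0,0],
  [[0,0,0],0,0],
  [[0,0,0],0,0],
], squeeze=5)

```text
time: 19.05
position: [0.4908, -0.1958, 0.037]
tool_rot: [0.66, 0.751, -0.006, -0.01]
ft_force: [-0.3, -0.3, 0.7]
grip_width: 0.0831
```

Emit:
carry_out([
  [[0,0,1],0,0],
  [[0,0,2],0,0],
  [[0,0,3],0,0],
  [[0,0,4],0,0],
  [[0,0,4],0,0],
  [[-1,4,2],0,0],
  [[-1,4,0],0,0],
  [[-1,4,0],0,0],
  [[0,4,0],0,0],
  [[0,4,0],0,0],
])

```text
time: 20.05
position: [0.4611, 0.0049, 0.2104]
tool_rot: [0.664, 0.748, -0.004, -0.004]
ft_force: [1.1, -0.4, -0.5]
grip_width: 0.0869
```

Emit:
carry_out([
  [[0,4,0],0,0],
  [[0,4,0],0,0],
  [[0,4,0],0,0],
  [[0,4,0],0,0],
  [[0,0,0],0,0],
  [[0,0,0],0,0],
])

```text
time: 20.65
position: [0.4586, 0.1762, 0.2156]
tool_rot: [0.661, 0.75, -0.001, -0.002]
ft_force: [-0.1, -0.2, -0.5]
grip_width: 0.0872
```

Run:
```python
from h import *
print(robot.get_obs()['position'])
S=shot('scene','s20');T=shot('top','t20')
cr=lambda c,x,y,w,h:cv2.resize(c['pixels'][y:y+h,x:x+w,::-1],(390,390),interpolation=cv2.INTER_CUBIC)
cv2.imwrite('pics/v20.png',np.hstack([cr(T,325,155,100,100),cr(S,105,225,150,150)]))
```

```text
[0.45861402 0.17620628 0.21560578]
```

View pics/v20.png

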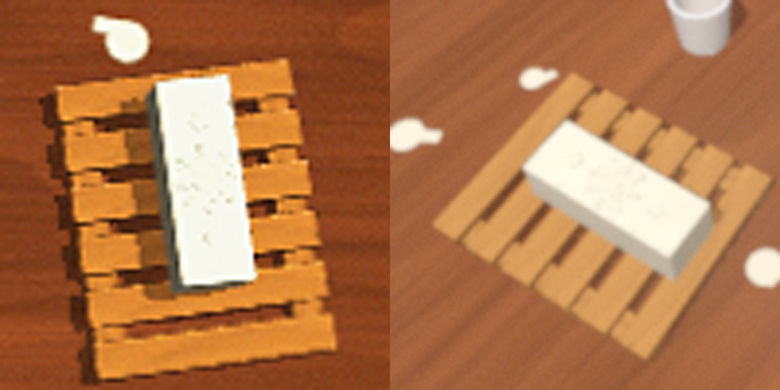

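The block lies flat, face up and wholly on the board: top crop (155..255, 75..290) inside the board outline. I'll do a quick bystander check by image difference, then hand in.

Run:
```python
from h import *
for n in(('t0','t20'),('s0','s20')):
  a,b=[load(k)['pixels'].astype(int) for k in n]; d=(abs(a-b).max(2)>60).astype(np.uint8)
  k,l,st,_=cv2.connectedComponentsWithStats(d); print(n,[s[:5].tolist() for s in st[1:] if s[4]>25])
robot.hand_in()
```

```text
('t0', 't20') [[0, 170, 291, 250, 32262], [356, 174, 35, 58, 1383], [137, 272, 36, 49, 903], [0, 299, 12, 14, 78], [301, 378, 57, 33, 451], [347, 398, 18, 22, 205]]
('s0', 's20') [[51, 0, 65, 54, 2755], [101, 0, 57, 92, 3295], [154, 0, 20, 61, 650], [221, 0, 97, 62, 2320], [269, 0, 15, 11, 83], [229, 59, 65, 88, 2925], [31, 71, 31, 47, 883], [292, 90, 8, 11, 44], [73, 110, 38, 12, 165], [59, 116, 11, 6, 37], [299, 163, 25, 42, 455], [156, 271, 72, 60, 2138]]
the job is handed in; nothing more can be done
```

I pressed the block at its gap end until it tipped and stayed at 20° on its own. I then gripped it by the raised end, lifted it out and set it down on the drying board. The job was handed in at about 21 s.

**Final state:** the last pictures show the block flat, face up and wholly on the board, with the gripper open and well clear. Before-and-after pictures show no change at the cup, brush, bottle, dish, scraper or screwdriver in the scene view. The parts that changed were the arm and its shadow, the nest and the board. The small and large look-alike blocks were in or near the part of the picture the arm covered, so that comparison says less about them. The arm was never commanded near either one.

**What disagreed:**
- **Fingertip height:** the pictures put the fingertips about 11 mm above the measured TCP height, not 22 mm below it as stated. My first press therefore never touched the block and left it level. I corrected for this and the second press worked.
- **Force readings:** they wandered by 1 to 2 N, so they were too noisy to show the moment the block touched down. I judged it level from the pictures before letting go.

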